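Stand the setting master on its pad and hold the gauge arm out over it

TASK

The setting master has toppled over: stand it upright on its foot in the middle of the round rest pad and let go of it. Then squeeze the lock button in the side of the gauge arm's grip block, draw the arm out over the master until the thick 100 mm line across its bar stands at the mouth of the sleeve, and finish holding it there, still, with the button squeezed in, because its spring would draw it back. Leave the other things on the plate as they are.

Things in the scene. Friction and masses are not known exactly. Their poses are not given: they have to be found in the camera images.
- master_mid (a point): Toppled steel setting master, 80 mm tall, about 0.45 kg: square foot 46x46x12 mm, round stem 28 mm in diameter up to 70 mm, spigot 14 mm in diameter on top. The point is on its axis half-way up, 40 mm from the foot's underside; z points from foot to spigot. It lies on a side of its foot and the stem's rim, spigot end dipping 9 degrees, this point 18 mm above the plate.
- pad_top (a point): Centre of the top of the rest pad: a plain steel disc 72 mm in diameter, 6 mm above the aluminium base plate (the plate's top is at z = 0.012 m). Pad, blue post and sleeve are one fixed gauge station. x is level and points the way the gauge arm runs out, from the post towards and over the pad; z points up.
- sleeve_mouth (a point): Middle of the open end of the square aluminium sleeve (44 mm wide and high, 210 mm long) on the blue post, out of which the gauge arm telescopes: 213 mm behind the pad's centre, 114 mm above the plate. Same axes as pad_top.
- grip_block: Aluminium grip block on the telescoping bar (24 mm square): 36 mm long (x), 36 wide (y), 44 high. Origin at its centre, 114 mm above the plate, at home 43 mm ahead of the sleeve mouth. x points the way the arm runs out, z up, y to the side with the lock button. Pinched from above, one finger on the button, the other on the ridged opposite side, it is unlocked and can be drawn.
- button_face (a point): Middle of the outer face of the lock button: round, black, 18 mm in diameter, in the middle of the block's +y side. It stands 7 mm out of the block (43 mm across button and block), 1 mm when fully pressed (37 mm). Ahead of the block a slim nose carries a feeler foot, 70 mm from the block's centre; at the 100 mm line it is over the pad's centre, 5 mm above a standing master.
- lock_button (a joint): How far the lock button is pressed, in m: 0 out (locked), 0.006 fully in. Spring: 2 N out, 3 N fully in. At home its latch tooth sits in a window of the sleeve and the arm moves only 1.5 mm; pressed 0.0045 or more, the arm is free.
- gauge_arm (a joint): How far the gauge arm is drawn out of its sleeve, in m: 0 home, 0.12 fully out. The bar's top has black lines 10 mm apart, read at the sleeve mouth (the first stands there at home); the only thick line, right across the bar, is the 100 mm line (0.100). A return spring draws the arm in: 2.5 N at home, 5 N at 100 mm.
- star_knob: Bystander: a loose black star knob, 40 mm across, 23 mm high, lying on the plate beside the gauge arm. Origin on its underside, near its middle.
- taper_gauge: Bystander: a flat steel taper gauge, 14 mm wide, with a black handle, 120 mm long in all, lying flat beside the gauge arm. Origin on its underside, near its middle.
- plug_gauge: Bystander: a double-ended plug gauge, black handle 22 mm thick, 108 mm long, lying on the plate on the robot's side. Origin on its underside, near its middle.
- hex_key: Bystander: an L-shaped dark hex key, 85 mm by 32 mm, 7 mm thick, lying on the plate on the far side. Origin on its underside, near its middle.
- locating_pin: Bystander: a steel locating pin with a black T handle 56 mm wide, 77 mm long, lying on the plate to the robot's right. Origin on its underside, near its middle.
- screw_tray: Bystander: a grey open tray of screws, 90 by 70 by 25 mm, on the plate on the far side. Origin on its underside, near its middle.
Mind the look-alikes: they are no part of the job. What is shaped like the part that bears master_mid but orange is not meant.

How it is judged (in metres and radians):
On the way, in this order (a step that is already met when the one before it is completed fails the run):
1. the setting master stands upright on the rest pad, let go, with the gauge arm still home (angle between master_mid's own z axis and vertical below 0.08 rad and horizontal distance between master_mid and pad_top below 0.012 m and z of master_mid in the frame of pad_top between 0.036 and 0.044 m and contact force between master and gauge_station above 1 N and contact force between the fingers and master below 0.1 N and value of joint gauge_arm below 0.006 m), for 0.3 s.
2. the lock button is squeezed in by the fingers (value of joint lock_button above 0.0048 m and contact force between the fingers and grip_block above 3 N), for 0.1 s.
At the end, for the whole second after the job is handed in: The gauge arm is held still at the 100 mm line (within 3 mm), with the fingers gripping the block and the lock button pressed at least 4.8 of its 6 mm, while the master stands upright (within 4.5 degrees) on the pad, its axis within 12 mm of the pad's centre, not touched by the fingers (all of step 2 and angle between master_mid's own z axis and vertical below 0.08 rad and horizontal distance between master_mid and pad_top below 0.012 m and z of master_mid in the frame of pad_top between 0.036 and 0.044 m and contact force between master and gauge_station above 1 N and contact force between the fingers and master below 0.1 N and value of joint gauge_arm between 0.097 and 0.103 m and velocity of joint gauge_arm between -0.004 and 0.004 m/s); the arm keeps its last pose, push and grip.
It fails at once if a bystander is pushed more than 30 mm from its place (distance of any of star_knob, taper_gauge, plug_gauge, hex_key, locating_pin, screw_tray from where it was at the start of the episode above 0.03 m).
It also fails if it takes over 72 s, if anything falls off the work surface, if the arm or the gripper's body presses on something with over 40 N, if the wrist force passes 120 N, or if a joint passes its speed limit or range.

ROBOT

A 6-joint arm with a two-finger parallel gripper is mounted at the origin on the work surface. World frame = base frame: x ahead of the robot, y to its left, z up, the work surface at z = 0. Lengths are in mm, angles in degrees, forces in N, time in s.
With the tool pointing down it reaches from about 350 to 850 mm from the base axis. Payload 8.1 kg.
Tool frame: the origin (TCP) lies between the finger pads; the fingertips stand 22 mm ahead of it and the grasp point (between the pads) lies 3 mm ahead of it; z points along the fingers, y is the line along which they close (so a half turn about z gives the same grasp; the last joint's range is limited). The gripper opens to 85 mm and grips with 20 to 120 N. Pads are 22 mm wide; open, the fingers measure 114 mm over their backs; the gripper's body (76 mm by 85 mm) begins 54 mm behind the grasp point. The pads swing forward as they close: fully open they stand 13 mm farther back than shut.
Start: joints at [-75.424, 7.471, 85.268, -0, 87.261, -4.893], TCP at [199.999, -565.691, 253.292] pointing down, gripper open.
Joint ranges: [-169.43, 169.43], [-51.17, 129.36], [1.28, 143.12], [-76.62, 256.62], [0, 156.53], [-152.29, 152.29]. Speed limits (degrees/s): [136.94, 136.94, 159.86, 180, 180, 180].

INTERFACE

Orientations are given as [roll, pitch, yaw] about the fixed x, y, z axes, in that order (R = Rz(yaw) Ry(pitch) Rx(roll)).
In Python, from bench import r, vision gives the robot as it stands.
- The arm moves only by the tool step_arm, never from a script. Its argument "targets" is a list that holds one entry, the list of rows, each a list of 6 numbers: the shift along the world's x, y, z in mm, then the turn, a rotation vector about the world's x, y, z in rad. In form: [[[x, y, z, rx, ry, rz], ...]]. A call has 1 to 12 rows; each row is the pose to reach, as a shift and turn from the pose commanded when the call began; what a row does not reach only later rows make up. A row lasts 1/12 s, in which the tool goes at most 41.7 mm and 7.16 degrees, less where a joint would pass 70% of its speed; a pose out of reach is approached as far as the arm can. A call with a gripper value outside its range is refused whole. "fingers" is the gripper's target within -1 to 1 (shut at 1, half-way at 0, fully open at -1), set as the call begins (left out, the last holds). The fingers move at their own pace and stop on an object; "newtons" is the grip in N (left out, the last holds). Time passes only in rows, so rows that repeat a pose let the fingers close. It gives the time, the measured TCP pose, the force, the opening and the grip force at its end, in the units of the state.
- r.sense(): the state, without advancing time (a new reading comes with each control period).
- vision.snapshot(name): name is "scene" or "side" or "wrist"; returns a dict with "img" (420x560x3 uint8, blue, green, red), "mtx" (3x3 intrinsics, pixels), "eye" and "attitude" of the camera in the world. Camera axes: x right, y up, looking along -z (the intrinsics and any distortion apply to the point x, -y, -z); pixel columns grow to the right and rows downward; lengths in mm; the calibration is good to about 2 mm. A picture is of the moment at which its call begins. There is no depth.
- r.hand_in(): hands the job in; it is judged then, once.
The state is a dict: "time": time; "joint_pos": joint angles; "qd": joint speeds; "joint_efforts": joint torques, N m; "tool_pos": TCP position; "tcp_rot": TCP orientation; "ft_force": force on the tool from outside, world axes, zero at the start; "wrist_torque": the same for the moment, N m; "finger_gap": finger opening in mm; "grip_force": force on a finger pad.
Only numpy, scipy, OpenCV 4.12 (cv2) and the standard library are available. Lean on these libraries where they do the work, as an engineer would, in place of code of your own. Each camera call takes 0.05 s, during which the arm holds its last target. There are 200 camera calls.

## Working session

There is one attempt and no reset: what is moved stays moved. The work goes in short steps, Python scripts to look and compute and a tool call to move; the robot and the scene stay as the last step left them, time stands still between calls to the robot, and variables do not carry over. Pictures are saved under pics/ and viewed, at most 10 in all, crops included, and the job is handed in when it is done.

Besides the shell and the picture viewer there is one more tool, called after "Call:" by a JSON object that holds its "name" and its "arguments". step_arm: Moves the arm, as the interface text tells. Its arguments: {"type":"object","properties":{"targets":{"type":"array"},"fingers":{"type":"number"},"newtons":{"type":"number"}},"required":["targets"]}

```bash
ls; mkdir -p pics; cat > h.py <<'E'
import numpy as np, cv2
from bench import r, vision
def snap(n,f=None):
    s=vision.snapshot(n)
    if f: cv2.imwrite('pics/'+f,s['img'])
    return s
E
python3 - <<'E'
from h import *
print(r.sense())
for n in ['scene','side']:
    s=snap(n,n+'0.png'); print({k:v for k,v in s.items() if k!='img'})
    np.savez(n+'0.npz',**{k:np.array(v) for k,v in s.items()})
E
```

```text
pics
{'time': 0.0, 'joint_pos': array([-7.54240566e+01,  7.51542207e+00,  8.53307549e+01,  7.24100644e-05,
        8.72626307e+01, -4.89462177e+00]), 'qd': array([ 0.04212521,  0.05800374, -0.00546695, -0.06879897, -0.0271394 ,
       -0.0102161 ]), 'joint_efforts': array([-1.17584143e-03, -5.69377434e+01, -5.00565755e+01, -3.09770394e-04,
        1.44700654e-02,  1.03114125e-06]), 'tool_pos': array([ 199.86667531, -565.17447133,  252.22699405]), 'tcp_rot': array([-1.79891595e+02, -9.35588779e-03,  1.94705527e+01]), 'ft_force': array([0.10590122, 0.48675549, 0.60961848]), 'wrist_torque': array([ 0.0088043 , -0.02181645, -0.01805701]), 'grip_force': 0.0, 'finger_gap': 85.67483192628552}
{'mtx': array([[533.60200563,   0.        , 274.03414999],
       [  0.        , 533.60200563, 209.83552955],
       [  0.        ,   0.        ,   1.        ]]), 'eye': array([1274.18265221, -241.67600983,  715.11923676]), 'attitude': array([54.29364973, -0.86464659, 79.02231748])}
{'mtx': array([[408.0045428 ,   0.        , 282.95022828],
       [  0.        , 408.0045428 , 212.53763676],
       [  0.        ,   0.        ,   1.        ]]), 'eye': array([109.19339084, 573.11139944, 729.96405694]), 'attitude': array([  49.90637509,   -0.52261121, -152.57742027])}
```

View pics/scene0.png

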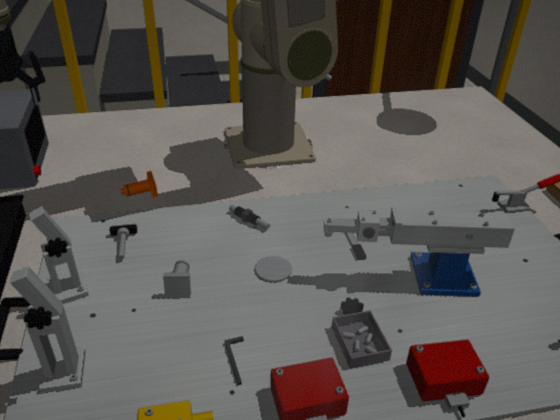

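View pics/side0.png

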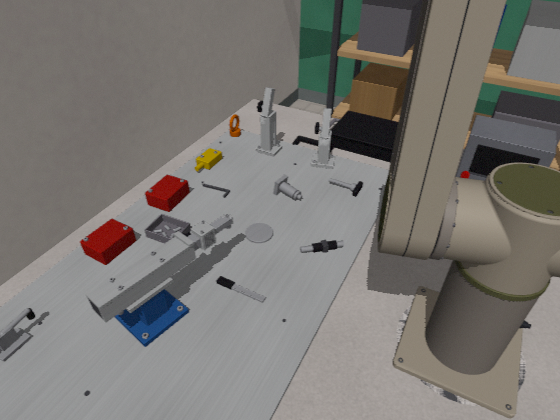

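The scene view shows the pad at about (273,268), the toppled master with its foot at (177,285) and spigot at (181,265), and the grip block near (375,228). In the side view, the pad is at (259,233) and the master at (288,188), with its spigot pointing towards the robot.

```bash
cat >> h.py <<'E'
from scipy.spatial.transform import Rotation as Ro
def ray(s,p):
    d=np.linalg.solve(s['mtx'],[p[0],p[1],1.]); d=np.array([d[0],-d[1],-d[2]])
    return Ro.from_euler('xyz',s['attitude'],degrees=True).apply(d)
def onz(s,p,z):
    d=ray(s,p); e=np.array(s['eye']); return e+d*(z-e[2])/d[2]
def proj(s,X):
    c=Ro.from_euler('xyz',s['attitude'],degrees=True).inv().apply(np.array(X)-s['eye'])
    u=np.array(s['mtx'])@np.array([c[0],-c[1],-c[2]]); return u[:2]/u[2]
def tri(s1,p1,s2,p2):
    d1,d2=ray(s1,p1),ray(s2,p2); e1,e2=np.array(s1['eye']),np.array(s2['eye'])
    a=np.linalg.lstsq(np.c_[d1,-d2],e2-e1,rcond=None)[0]
    A,B=e1+a[0]*d1,e2+a[1]*d2; return (A+B)/2,np.linalg.norm(A-B)
def load(n): return dict(np.load(n))
E
python3 - <<'E'
from h import *
a,b=load('scene0.npz'),load('side0.npz')
print('pad',onz(a,(273,268),18),onz(b,(259,233),18))
for nm,pa,pb in [('foot',(177,285),(280,187)),('spig',(181,264),(297,198))]:
    print(nm,onz(a,pa,30),onz(b,pb,30))
c1=cv2.resize(a['img'][190:310,150:430],None,fx=2.85,fy=2.85,interpolation=cv2.INTER_CUBIC)
c2=cv2.resize(b['img'][165:270,165:345],None,fx=2.2,fy=2.2,interpolation=cv2.INTER_CUBIC)
im=np.zeros((c1.shape[0]+c2.shape[0],800,3),np.uint8); im[:c1.shape[0],:c1.shape[1]]=c1; im[c1.shape[0]:,:c2.shape[1]]=c2
c3=cv2.resize(b['img'][165:235,255:325],None,fx=3.3,fy=3.3,interpolation=cv2.INTER_CUBIC)
im[c1.shape[0]:,420:420+231]=c3
cv2.imwrite('pics/c1.png',im);print(im.shape,c1.shape)
E
```

```text
pad [513.74351512 -85.49981381  18.        ] [509.54962573 -79.72447151  18.        ]
foot [ 541.74531716 -270.21223075   30.        ] [ 546.49557733 -265.1463221    30.        ]
spig [ 484.88079467 -260.04418001   30.        ] [ 480.87117973 -242.00432213   30.        ]
(573, 800, 3) (342, 798, 3)
```

View pics/c1.png

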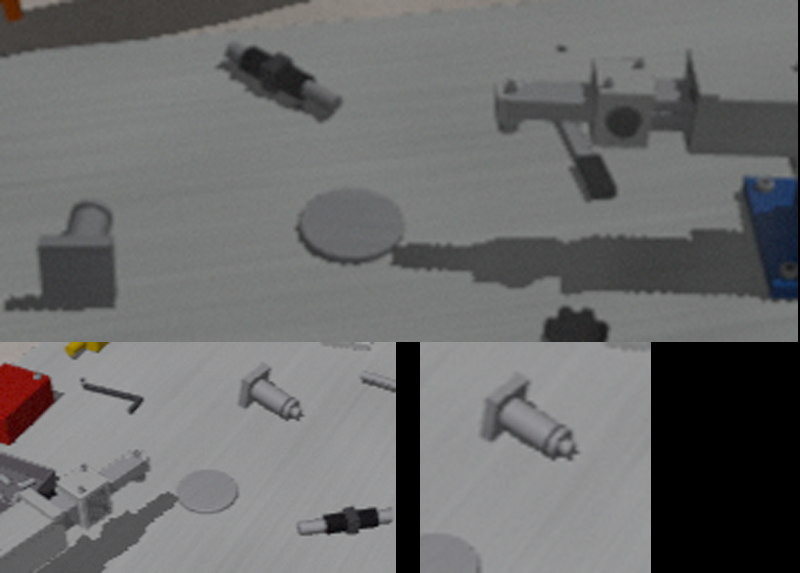

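Call:
{"name": "step_arm", "arguments": {"targets": [[[25,29,10,0,0,0],[50,58,20,0,0,0],[75,87,30,0,0,0],[100,116,40,0,0,0],[125,145,50,0,0,0],[150,174,60,0,0,0],[175,203,70,0,0,0],[200,232,80,0,0,0],[225,261,90,0,0,0],[250,290,100,0,0,0],[270,315,100,0,0,0],[280,325,100,0,0,0]]], "fingers": -1}}

```text
time: 1.1
tool_pos: [482.1, -237.3, 353.9]
tcp_rot: [-180.0, -0.1, 19.6]
ft_force: [0.4, -0.6, -0.7]
finger_gap: 85.2
grip_force: 0.0
```

```bash
python3 - <<'E'
from h import *
a,b=load('scene0.npz'),load('side0.npz')
for nm,pa,pb in [('pin',(122,237),(347,185)),('plug',(248,217),(322,246)),('tray',(360,338),(167,229)),('knob',(351,306),(180,230)),('taper',(357,245),(240,289))]:
    print(nm,onz(a,pa,22),onz(b,pb,22))
s=snap('wrist','w1.png');np.savez('w1.npz',**{k:np.array(v) for k,v in s.items()})
print(s['eye'],s['attitude'],r.sense()['tool_pos'],r.sense()['tcp_rot'])
print(proj(s,[513,-83,18]),proj(s,[540,-268,30]),proj(s,[483,-251,25]))
E
```

```text
pin [ 370.38488635 -375.45821908   22.        ] [ 382.5825548  -376.19401826   22.        ]
plug [ 346.01156751 -108.85883203   22.        ] [ 347.21246173 -108.09139269   22.        ]
tray [714.58532643  24.09701253  22.        ] [722.75229242  21.42228679  22.        ]
knob [641.41993281  31.67894284  22.        ] [691.06203736   8.86364748  22.        ]
taper [479.24280255  96.15043323  22.        ] [453.85990074 100.08075456  22.        ]
[ 551.85788794 -212.98926191  473.96419256] [-1.68956302e+01  2.73930160e-02 -7.03932493e+01] [ 482.67859856 -236.74599655  353.22860189] [-1.79940974e+02 -8.95619027e-02  1.97071529e+01]
[176.22364508 105.04586617] [318.1929677  134.73788728] [290.52351399 171.02993109]
```

View pics/w1.png

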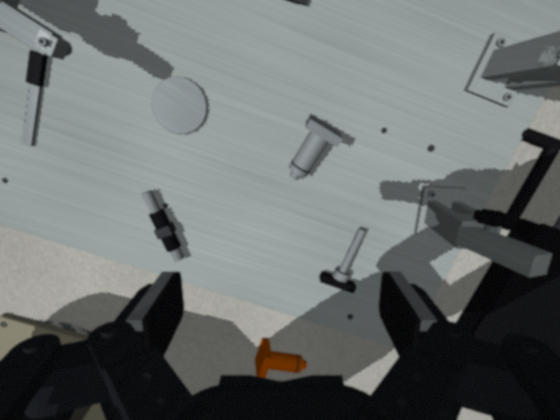

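The wrist view shows the pad at about (179,105) and the master with its foot at (325,130) and spigot tip at (296,175). The gauge nose is at the upper left.

```bash
python3 - <<'E'
from h import *
s=load('w1.npz'); im=s['img']
def up(x0,y0,w,h,f): return cv2.resize(im[y0:y0+h,x0:x0+w],None,fx=f,fy=f,interpolation=cv2.INTER_CUBIC)
o=np.hstack([up(280,105,76,80,5),up(140,65,80,80,5)]);cv2.imwrite('pics/c2.png',o)
# pad: edge ellipse
g=cv2.GaussianBlur(im,(3,3),0); roi=cv2.cvtColor(g,cv2.COLOR_BGR2HSV)
print(roi[105,179],roi[120,240],roi[150,310])
m=(abs(g.astype(int)-g[100:110,174:184].reshape(-1,3).mean(0)).max(2)<10).astype(np.uint8)
m=cv2.morphologyEx(m,cv2.MORPH_OPEN,np.ones((5,5)))
n,l,st,c=cv2.connectedComponentsWithStats(m); k=l[105,179]; print(st[k],c[k])
e=cv2.fitEllipse(max(cv2.findContours((l==k).astype(np.uint8),0,1)[0],key=len)); print(e,onz(s,e[0],18))
E
```

```text
[101  19 151] [ 87  14 161] [ 99  17 149]
[ 151   73   53   62 2413] [176.7575632  104.37215085]
((176.7930908203125, 104.29051208496094), (51.346580505371094, 58.46100997924805), 165.3216094970703) [514.15000139 -83.46027653  18.        ]
```

View pics/c2.png

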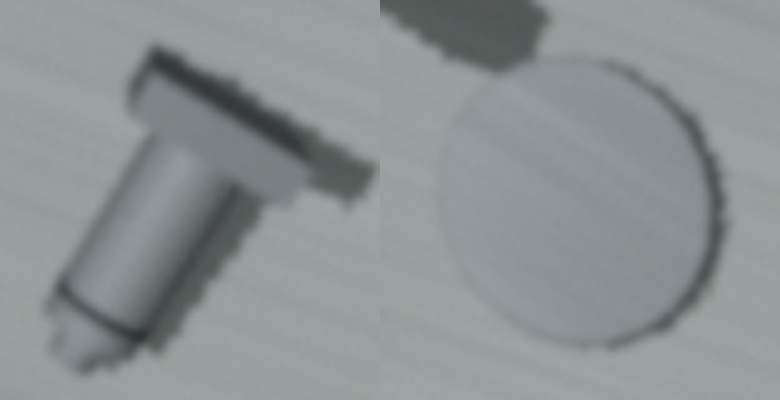

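The crop puts the stem rim midpoint at about (104,311), the stem's root at about (193,163) and the pad's top centre at (572,203).

```bash
python3 - <<'E'
from h import *
s=load('w1.npz')
f=lambda x,y,x0,y0:(x0+(x+.5)/5-.5,y0+(y+.5)/5-.5)
A=onz(s,f(104,311,280,105),25.3);B=onz(s,f(193,163,280,105),34.4)
d=(A-B)[:2];L=np.linalg.norm(d);d/=L
print('rim',A,'root',B,L,'dir',d,np.degrees(np.arctan2(d[1],d[0])))
M=A[:2]-d*30*np.cos(np.radians(9));print('mid',M)
print('pad',onz(s,f(572-380,203,140,65),18))
# desired rot: tool z = rotate in (a,z) plane at angle -139
a=np.array([*d,0]);ez=np.array([0,0,1.]);n=np.cross(a,ez) # rotating about? 
def tool(el):
    t=np.radians(el); z=np.cos(t)*a+np.sin(t)*ez
    y=np.cross(ez,a); x=np.cross(y,z); return Ro.from_matrix(np.c_[x,y,z])
cur=Ro.from_euler('xyz',r.sense()['tcp_rot'],degrees=True)
T=tool(-139);
for fl in (T,T*Ro.from_euler('z',180,degrees=True)): print('rv',(fl*cur.inv()).as_rotvec(), fl.as_euler('xyz',degrees=True))
z=T.as_matrix()[:,2];g=np.array([*M,30]); tcp=g-z*(3+6.5);print('z',z,'tcp',tcp,'pre',tcp-80*z, r.sense()['tool_pos'])
E
```

```text
rim [ 492.84374076 -261.47506312   25.3       ] root [ 537.25740613 -268.58834767   34.4       ] 44.97968973074385 dir [-0.987416    0.15814437] 170.90079498812366
mid [ 522.10151891 -266.16098354]
pad [513.58589526 -85.2100922   18.        ]
rv [ 0.07873571 -0.85866304 -0.47204784] [180.         -49.          -9.09920501]
rv [-1.14020397 -0.10715152  2.4291006 ] [-180.           49.          170.90079499]
z [ 0.74521232 -0.11935307 -0.65605903] tcp [ 515.02200191 -265.02712938   36.23256078] pre [ 455.40501666 -255.47888389   88.71728309] [ 482.67859856 -236.74599655  353.22860189]
```

```bash
python3 - <<'E'
from h import *
s=load('w1.npz')
f=lambda x,y,x0,y0:(x0+(x+.5)/5-.5,y0+(y+.5)/5-.5)
P=onz(s,f(155,50,280,105),59);Q=onz(s,f(310,155,280,105),59)
e=(Q-P)[:2];print(P,Q,np.linalg.norm(e)); n=np.array([-e[1],e[0]])/np.linalg.norm(e);print(n, np.degrees(np.arctan2(*n[::-1])))
d=np.array([-.987,.158]);print('mid',(P+Q)[:2]/2+35.9*d)
b=load('side0.npz');a=load('scene0.npz')
for k in (-40,0,40): 
  X=[522-.987*k*.988,-266+.158*k*.988,30-k*.156];print(proj(b,X),proj(a,X),proj(s,X))
E
```

```text
[ 559.44814804 -247.40726561   59.        ] [ 549.30181322 -291.36693875   59.        ] 45.11541835261283
[ 0.97438248 -0.22489728] -12.99683785562111
mid [ 518.94168063 -263.71490218]
[276.71094507 182.56155817] [176.03037498 289.97328691] [327.98735073 120.09677966]
[287.72467948 189.25195252] [178.80146819 277.43970664] [311.71042512 147.53625731]
[299.00177338 196.10232701] [181.38050051 265.77481269] [296.58386925 173.03645321]
```

```bash
cat >> h.py <<'E'
def tool(yaw,el):
    t=np.radians(yaw); a=np.array([np.cos(t),np.sin(t),0]); ez=np.array([0,0,1.]); t=np.radians(el)
    z=np.cos(t)*a+np.sin(t)*ez; y=np.cross(ez,a); return Ro.from_matrix(np.c_[np.cross(y,z),y,z])
def st():
    s=r.sense(); return s['tool_pos'],Ro.from_euler('xyz',s['tcp_rot'],degrees=True),s
E
python3 - <<'E'
from h import *
p,c,s=st(); print(p,s['tcp_rot'],s['joint_pos'])
T=tool(169.5,-139); z=T.as_matrix()[:,2]
print((T*c.inv()).as_rotvec(),z); tcp=np.array([520.5,-265.3,30])-9.5*z; print(tcp-p, tcp-80*z-p)
E
```

```text
[ 482.67859856 -236.74599655  353.22860189] [-1.79940974e+02 -8.95619027e-02  1.97071529e+01] [-31.66051758  -3.36868217  86.04306566   0.10769073  97.31579766
  38.64600562]
[ 0.06830195 -0.86042264 -0.49495472] [ 0.7420719  -0.1375349  -0.65605903]
[  30.7717184   -27.24742192 -316.99604111] [ -28.59403348  -16.24463017 -264.51131879]
```

Call:
{"name": "step_arm", "arguments": {"targets": [[[-3,-2,-24,0.007,-0.086,-0.05],[-6,-3,-48,0.014,-0.172,-0.099],[-9,-5,-72,0.02,-0.258,-0.148],[-12,-6,-96,0.027,-0.344,-0.198],[-15,-8,-120,0.034,-0.43,-0.248],[-18,-10,-144,0.041,-0.516,-0.297],[-21,-11,-168,0.048,-0.602,-0.346],[-24,-13,-192,0.055,-0.688,-0.396],[-27,-14,-216,0.061,-0.774,-0.445],[-29,-16,-240,0.068,-0.86,-0.495],[-29,-16,-255,0.068,-0.86,-0.495],[-29,-16,-255,0.068,-0.86,-0.495]]]}}

```text
time: 2.15
tool_pos: [461.4, -269.8, 96.2]
tcp_rot: [-179.1, -48.2, -11.1]
ft_force: [0.1, 1.2, -0.5]
finger_gap: 85.7
grip_force: 0.0
```

```bash
python3 - <<'E'
from h import *
w=snap('wrist','w2.png');np.savez('w2.npz',**{k:np.array(v) for k,v in w.items()})
p,c,s=st(); print(p,s['tcp_rot'],s['joint_pos'],s['ft_force'])
T=tool(169.5,-139); z=T.as_matrix()[:,2]
print((T*c.inv()).as_rotvec()); tcp=np.array([520.5,-265.3,30])-9.5*z; print(tcp-p,(tcp-p)@T.as_matrix())
for k in (-40,0,40): print(proj(w,[520.5-.983*k*.988,-265.3+.182*k*.988,30-k*.156]))
E
```

```text
[ 461.46069898 -268.68386725   96.71064132] [-178.97026667  -48.16073079  -11.12375031] [-56.64355368 -22.69840823 143.11211248  59.7389893   39.04296288
   2.35651863] [-0.3715262   1.20739597 -0.17379013]
[-0.01442648 -0.01215713 -0.00259105]
[ 51.98961798   4.69044877 -60.47808055] [-12.66705164 -14.08626213  77.61212493]
[259.52358863 190.1504301 ]
[258.17215875 244.37399199]
[256.62368762 306.50346052]
```

View pics/w2.png

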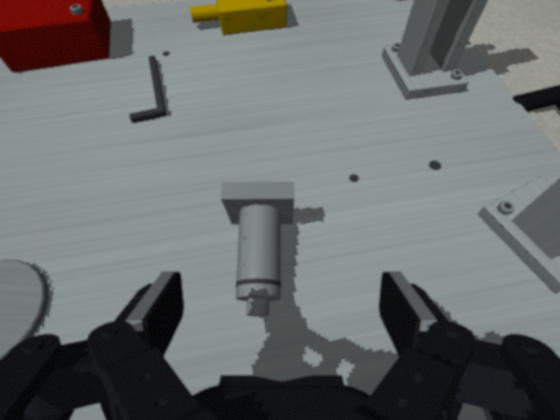

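The master lies along image column ~259, from foot (258,190) to spigot (258,305), which matches the estimate. Joint 3 is at its limit, so I'll move outwards in parts.

Call:
{"name": "step_arm", "arguments": {"targets": [[[12,5,-17,-0.007,-0.006,0],[22,10,-34,-0.014,-0.012,-0.003],[22,10,-34,-0.014,-0.012,-0.003],[22,10,-34,-0.014,-0.012,-0.003]]]}}

```text
time: 2.53
tool_pos: [484.4, -257.1, 63.8]
tcp_rot: [-180.0, -49.0, -10.3]
ft_force: [0.3, -0.5, -0.0]
finger_gap: 85.7
grip_force: 0.0
```

```bash
cat > g.py <<'E'
from h import *
p,c,s=st(); print(p,s['tcp_rot'],s['joint_pos'],s['ft_force'])
T=tool(169.5,-139); z=T.as_matrix()[:,2]
print((T*c.inv()).as_rotvec()); tcp=np.array([520.5,-265.3,30])-9.5*z; print(tcp-p,(tcp-p)@T.as_matrix())
E
python3 g.py
```

```text
[ 484.3757173  -257.09976143   63.84922389] [-179.99538491  -49.03702869  -10.29639323] [-52.00508171 -14.60769769 142.24066128  70.79956319  32.14616081
  -7.94046991] [ 0.33595981 -0.45745406 -0.0443327 ]
[ 6.46871330e-05  6.45193478e-04 -3.61441629e-03]
[ 29.07459966  -6.89365705 -27.61666312] [-1.26312668  1.47979717 40.64172297]
```

Call:
{"name": "step_arm", "arguments": {"targets": [[[10,-2,-9,0,0,-0.003],[20,-5,-19,0,0,-0.003],[29,-7,-27,0,0,-0.003],[29,-7,-27,0,0,-0.003],[29,-7,-27,0,0,-0.003]]]}}

```text
time: 2.95
tool_pos: [514.1, -266.2, 39.1]
tcp_rot: [179.8, -49.2, -10.4]
ft_force: [-0.3, -0.1, 0.7]
finger_gap: 85.5
grip_force: 0.0
```

```bash
python3 g.py
```

```text
[ 514.08400634 -266.18743414   39.09976302] [179.7681711  -49.24197557 -10.37601539] [-48.8027446   -4.21595018 137.3474886   81.60189128  28.2080566
 -17.81492503] [-0.26647854 -0.0977081   0.6689479 ]
[0.00336939 0.00367362 0.00089535]
[-0.63368938  2.19401566 -2.86720224] [-2.83499158 -2.04179595  1.10905712]
```

Close on the stem.

Call:
{"name": "step_arm", "arguments": {"targets": [[[0,1,-2,0,0,0],[0,1,-2,0,0,0],[0,1,-2,0,0,0],[0,1,-2,0,0,0],[0,1,-2,0,0,0],[0,1,-2,0,0,0],[0,1,-2,0,0,0],[0,1,-2,0,0,0],[0,1,-2,0,0,0],[0,1,-2,0,0,0],[0,1,-2,0,0,0],[0,1,-2,0,0,0]]], "fingers": 1, "newtons": 60}}

```text
time: 3.95
tool_pos: [513.9, -265.4, 36.3]
tcp_rot: [179.7, -49.2, -10.4]
ft_force: [-5.0, 2.7, 6.2]
finger_gap: 26.2
grip_force: 59.3
```

```bash
python3 g.py
```

```text
[ 513.91946528 -265.38449207   36.33098034] [179.73385296 -49.23704373 -10.42394034] [-48.6740936   -3.80904608 137.40694889  82.56823756  27.98255006
 -18.76967472] [-5.01776856  2.72940007  6.17536147]
[0.00374093 0.00351635 0.00218454]
[-0.46914832  1.39107359 -0.09841956] [-0.54322617 -1.28228444 -0.4748939 ]
```

Call:
{"name": "step_arm", "arguments": {"targets": [[[0,0,15,0,0,0],[0,0,30,0.01,0.054,0],[0,0,45,0.022,0.118,0],[0,0,60,0.04,0.216,0],[0,0,75,0.06,0.324,0],[0,0,90,0.08,0.432,0],[0,0,105,0.1,0.54,0],[0,0,120,0.12,0.648,0],[0,0,130,0.14,0.756,0],[0,0,140,0.16,0.864,0],[0,0,150,0.16,0.864,0],[0,0,150,0.16,0.864,0]]]}}

```text
time: 4.95
tool_pos: [515.5, -265.3, 185.2]
tcp_rot: [179.8, 1.6, -10.4]
ft_force: [0.3, 0.4, -5.2]
finger_gap: 26.3
grip_force: 59.8
```

```bash
python3 g.py
```

```text
[ 515.49668422 -265.26975364  185.16980909] [179.80508011   1.6378296  -10.39379737] [-31.83371401   8.09290215  91.7929605   -0.78856261  81.56824462
  68.68282594] [ 0.28006488  0.35449036 -5.17714529]
[-1.57087641e-01 -8.69729287e-01 -3.19431070e-04]
[  -2.04636725    1.27633516 -148.93724831] [-113.87702008   -0.882042     96.01753425]
```

Call:
{"name": "step_arm", "arguments": {"targets": [[[0,10,5,0.015,0.083,0],[0,20,10,0.03,0.165,0],[0,30,15,0.046,0.248,0],[0,40,20,0.061,0.33,0],[0,50,20,0.076,0.413,0],[0,60,20,0.091,0.496,0],[0,70,20,0.106,0.578,0],[0,80,20,0.122,0.661,0],[0,90,20,0.137,0.743,0],[0,100,20,0.152,0.826,0],[0,100,20,0.152,0.826,0],[0,100,20,0.152,0.826,0]]]}}

```text
time: 5.95
tool_pos: [513.0, -164.9, 202.2]
tcp_rot: [179.9, 49.3, -10.3]
ft_force: [-0.7, 0.3, -4.5]
finger_gap: 26.4
grip_force: 59.9
```

```bash
python3 g.py; python3 - <<'E'
from h import *
for n in ['scene','side']:
    s=snap(n);np.savez(n+'1.npz',**{k:np.array(v) for k,v in s.items()})
    i=s['img']; 
    if n=='scene':a=i[60:340,100:520]
    else:b=i[60:340,130:440]
cv2.imwrite('pics/m1.png',np.hstack([a,b]))
E
```

```text
[ 512.95928243 -164.88881734  202.20761134] [179.93522059  49.32704062 -10.26797063] [-19.01790434  44.89033057  54.81038902  -8.61732791 128.96954229
  78.82667948] [-0.66252841  0.33409135 -4.45446977]
[-0.30806149 -1.68825545 -0.00300696]
[   0.49103453  -99.10460114 -165.97505056] [-113.09753273   97.3556015   122.88415454]
```

View pics/m1.png

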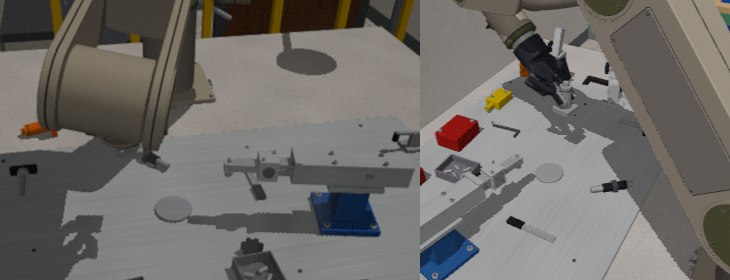

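The side view shows the master held roughly upright, with the foot at about (567,125) of the composite. I'll check its tilt from the zoomed side view.

```bash
python3 - <<'E'
from h import *
b=load('side1.npz')
for k in (-40,0,40): 
    print(proj(b,[513-9.5*.756+.0,-165+1.3,202-6+k]))
c=b['img'][130:210,240:320]
cv2.imwrite('pics/m2.png',cv2.resize(c,None,fx=7,fy=7,interpolation=cv2.INTER_CUBIC))
E
```

```text
[275.69475319 172.17239234]
[275.65608369 158.4264252 ]
[275.61533477 143.94128259]
```

View pics/m2.png

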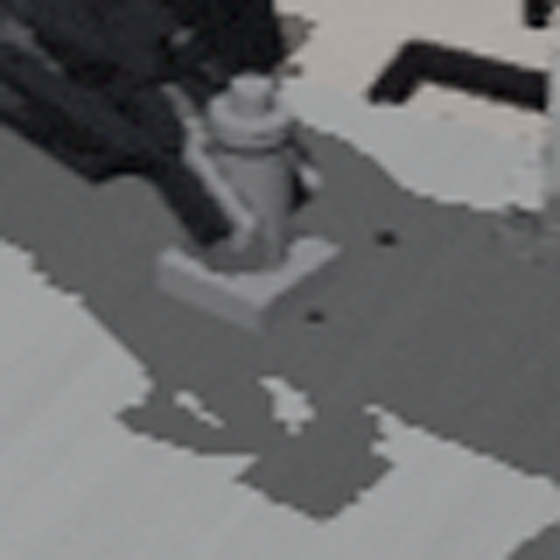

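Tilt is about 1° and the lateral position agrees with the prediction. Next I'll move over the pad.

Call:
{"name": "step_arm", "arguments": {"targets": [[[1,13,0,0,0,0],[2,26,0,0,0,0],[4,39,0,0,0,0],[5,53,-10,0,0,0],[7,66,-30,0,0,0],[8,79,-50,0,0,0],[8,79,-70,0,0,0],[8,79,-90,0,0,0],[8,79,-105,0,0,0],[8,79,-115,0,0,0],[8,79,-115,0,0,0],[8,79,-115,0,0,0]]]}}

```text
time: 7.05
tool_pos: [521.4, -85.9, 90.7]
tcp_rot: [179.8, 49.3, -10.5]
ft_force: [0.9, -0.6, -4.4]
finger_gap: 26.3
grip_force: 59.9
```

```bash
python3 g.py|head -1; python3 - <<'E'
from h import *
p,c,s=st(); t=c.as_matrix(); M=p-.54*t[:,0]+9*t[:,2]; print('M',M, M-[513.6,-84.7,58])
b=snap('side');np.savez('side2.npz',**{k:np.array(v) for k,v in b.items()})
for k in (-40,0,40): print(proj(b,M+[0,0,k]))
u=proj(b,M).astype(int);x0,y0=u-40;print(x0,y0)
cv2.imwrite('pics/m3.png',cv2.resize(b['img'][y0:y0+90,x0:x0+80],None,fx=6,fy=6,interpolation=cv2.INTER_CUBIC))
E
```

```text
[521.44566485 -85.89619716  90.71447149] [179.76031095  49.33052522 -10.46443954] [-13.33926846  50.34002414  58.79031183  -2.79786958 120.12699759
M [514.38002552 -84.62948065  85.25885327] [ 0.78002552  0.07051935 27.25885327]
[258.00348876 223.305291  ]
[257.51179624 211.14998767]
[256.99421429 198.3546626 ]
217 171
```

View pics/m3.png

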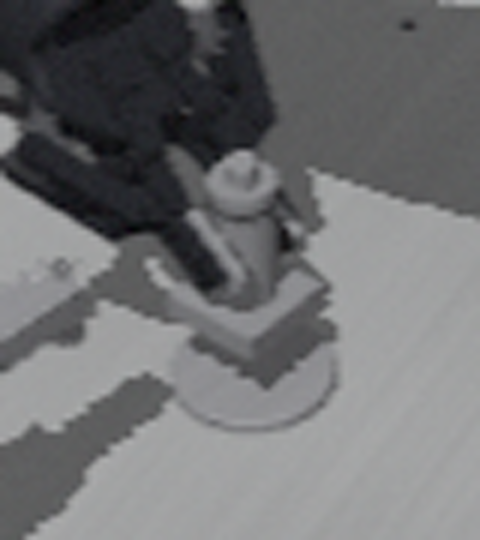

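The master hangs centred over the pad: pad centre column ≈251, foot corners 150–330. I'll lower it.

Call:
{"name": "step_arm", "arguments": {"targets": [[[-1,0,-8,0,0,0],[-1,0,-16,0,0,0],[-1,0,-21,0,0,0],[-1,0,-24,0,0,0],[-1,0,-24,0,0,0],[-1,0,-24,0,0,0]]]}}

```text
time: 7.6
tool_pos: [520.4, -86.1, 66.5]
tcp_rot: [179.8, 49.3, -10.5]
ft_force: [0.2, -0.2, -3.9]
finger_gap: 26.2
grip_force: 59.9
```

Call:
{"name": "step_arm", "arguments": {"targets": [[[0,0,-1,0,0,0],[0,0,-1.5,0,0,0],[0,0,-1.5,0,0,0],[0,0,-1.5,0,0,0]]]}}

```text
time: 7.93
tool_pos: [520.7, -86.2, 65.4]
tcp_rot: [179.8, 49.3, -10.5]
ft_force: [0.3, 0.5, -4.3]
finger_gap: 26.0
grip_force: 59.9
```

Call:
{"name": "step_arm", "arguments": {"targets": [[[0,0,-0.7,0,0,0],[0,0,-1.2,0,0,0],[0,0,-1.2,0,0,0],[0,0,-1.2,0,0,0]]]}}

```text
time: 8.27
tool_pos: [520.6, -86.2, 64.1]
tcp_rot: [179.8, 49.3, -10.5]
ft_force: [0.5, -0.1, -3.9]
finger_gap: 26.4
grip_force: 59.9
```

Call:
{"name": "step_arm", "arguments": {"targets": [[[0,0,-0.7,0,0,0],[0,0,-1.2,0,0,0],[0,0,-1.2,0,0,0],[0,0,-1.2,0,0,0]]]}}

```text
time: 8.6
tool_pos: [520.6, -86.1, 62.8]
tcp_rot: [179.8, 49.3, -10.5]
ft_force: [-0.4, 0.1, -3.6]
finger_gap: 26.2
grip_force: 59.9
```

Call:
{"name": "step_arm", "arguments": {"targets": [[[0,0,-0.7,0,0,0],[0,0,-1.2,0,0,0],[0,0,-1.2,0,0,0],[0,0,-1.2,0,0,0]]]}}

```text
time: 8.93
tool_pos: [520.5, -86.2, 61.6]
tcp_rot: [179.8, 49.3, -10.5]
ft_force: [-0.1, 0.1, -3.9]
finger_gap: 26.1
grip_force: 59.9
```

Call:
{"name": "step_arm", "arguments": {"targets": [[[0,0,-0.7,0,0,0],[0,0,-1.2,0,0,0],[0,0,-1.2,0,0,0],[0,0,-1.2,0,0,0]]]}}

```text
time: 9.27
tool_pos: [520.6, -86.2, 60.4]
tcp_rot: [179.8, 49.3, -10.5]
ft_force: [0.2, -0.2, -3.6]
finger_gap: 26.3
grip_force: 59.9
```

Call:
{"name": "step_arm", "arguments": {"targets": [[[0,0,-0.7,0,0,0],[0,0,-1.2,0,0,0],[0,0,-1.2,0,0,0],[0,0,-1.2,0,0,0]]]}}

```text
time: 9.6
tool_pos: [520.7, -86.2, 59.6]
tcp_rot: [179.8, 49.3, -10.5]
ft_force: [0.3, 0.7, -1.0]
finger_gap: 26.4
grip_force: 60.4
```

```bash
python3 - <<'E'
from h import *
o=[]
for n,x0,y0 in (('side',222,180),('scene',240,225)):
    b=snap(n); o.append(cv2.resize(b['img'][y0:y0+75,x0:x0+75],None,fx=5,fy=5,interpolation=cv2.INTER_CUBIC))
cv2.imwrite('pics/m4.png',np.hstack(o)); print(r.sense()['wrist_torque'],r.sense()['ft_force'])
E
```

```text
[-0.05921395 -0.49358492 -0.01607087] [ 0.96927512 -0.0464369   0.21523723]
```

View pics/m4.png

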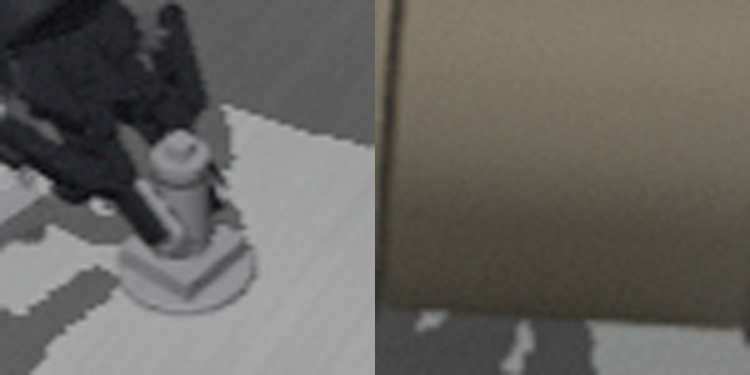

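The foot is on the pad, centred, and the weight has left the wrist. I'll press slightly and release.

Call:
{"name": "step_arm", "arguments": {"targets": [[[0,0,-0.4,0,0,0],[0,0,-0.4,0,0,0],[0,0,-0.4,0,0,0]]]}}

```text
time: 9.95
tool_pos: [520.9, -86.2, 59.5]
tcp_rot: [179.8, 49.3, -10.5]
ft_force: [0.8, -0.1, 4.9]
finger_gap: 26.3
grip_force: 60.6
```

Call:
{"name": "step_arm", "arguments": {"targets": [[[0,0,0,0,0,0],[0,0,0,0,0,0],[0,0,0,0,0,0],[0,0,0,0,0,0],[0,0,0,0,0,0],[0,0,0,0,0,0],[0,0,0,0,0,0],[0,0,0,0,0,0]]], "fingers": -1}}

```text
time: 10.62
tool_pos: [520.6, -86.2, 58.9]
tcp_rot: [179.8, 49.3, -10.5]
ft_force: [-1.1, -0.7, 0.1]
finger_gap: 85.4
grip_force: 0.0
```

Call:
{"name": "step_arm", "arguments": {"targets": [[[7,-1,7,0,0,0],[22,-4,20,0,0,0],[37,-7,33,0,0,0],[52,-9,46,0,0,0],[67,-12,59,0,0,0],[82,-15,80,0,0,0],[82,-15,110,0,0,0],[82,-15,140,0,0,0],[82,-15,170,0,0,0],[82,-15,200,0,0,0],[82,-15,220,0,0,0],[82,-15,220,0,0,0]]]}}

```text
time: 11.62
tool_pos: [603.6, -101.4, 285.0]
tcp_rot: [179.7, 48.8, -10.5]
ft_force: [-0.3, 0.3, 1.7]
finger_gap: 85.3
grip_force: 0.0
```

```bash
python3 - <<'E'
from h import *
p,c,s=st(); print(p,s['tcp_rot'],s['joint_pos'],s['time'])
R=tool(0,-90)
for yaw in (0,180): 
    T=Ro.from_euler('xyz',[180,0,yaw],degrees=True);print(yaw,T.as_matrix()[:,1:],(T*c.inv()).as_rotvec())
E
```

```text
[ 603.59698001 -101.35678375  284.99966767] [179.72001991  48.79517829 -10.49931307] [-13.08265997  57.60140172  26.56654659  -3.83307731 144.52941295
  85.17397931] 11.6167
0 [[ 0.0000000e+00  0.0000000e+00]
 [-1.0000000e+00 -1.2246468e-16]
 [ 1.2246468e-16 -1.0000000e+00]] [-0.07344779 -0.84958423  0.16994319]
180 [[ 1.22464680e-16  1.49975978e-32]
 [ 1.00000000e+00  1.22464680e-16]
 [ 1.22464680e-16 -1.00000000e+00]] [-1.22921807  0.10626768 -2.70903444]
```

Call:
{"name": "step_arm", "arguments": {"targets": [[[-10,15,5,-0.008,-0.085,0.017],[-20,30,5,-0.015,-0.17,0.034],[-30,45,5,-0.022,-0.255,0.051],[-40,60,5,-0.03,-0.34,0.068],[-50,75,5,-0.037,-0.425,0.085],[-60,90,5,-0.045,-0.51,0.102],[-70,105,5,-0.052,-0.595,0.119],[-80,120,5,-0.06,-0.68,0.136],[-90,135,5,-0.067,-0.765,0.153],[-94,150,5,-0.073,-0.85,0.17],[-94,165,5,-0.073,-0.85,0.17],[-94,165,5,-0.073,-0.85,0.17]]]}}

```text
time: 12.62
tool_pos: [507.0, 66.1, 283.9]
tcp_rot: [-179.9, 0.4, 0.2]
ft_force: [0.7, 0.1, 0.1]
finger_gap: 85.4
grip_force: 0.0
```

Call:
{"name": "step_arm", "arguments": {"targets": [[[0,2,0,0,0,0.12],[0,4,0,0,0,0.24],[0,6,0,0,0,0.36],[0,8,0,0,0,0.48],[0,10,0,0,0,0.6],[0,12,0,0,0,0.72],[0,14,0,0,0,0.84],[0,16,0,0,0,0.96],[0,18,0,0,0,1.08],[0,18,0,0,0,1.2],[0,18,0,0,0,1.32],[0,18,0,0,0,1.44]]]}}

```text
time: 13.62
tool_pos: [508.9, 81.2, 283.3]
tcp_rot: [-179.9, 0.5, 82.9]
ft_force: [0.5, 0.1, -0.7]
finger_gap: 85.4
grip_force: 0.0
```

```bash
python3 - <<'E'
from h import *
a=load('scene0.npz'); print('button',onz(a,(368.6,232.8),126))
p,c,s=st(); print(p,s['tcp_rot'],s['joint_pos'])
w=snap('wrist','w3.png');np.savez('w3.npz',**{k:np.array(v) for k,v in w.items()}); print(w['eye'],w['attitude'])
b=snap('side');np.savez('side3.npz',**{k:np.array(v) for k,v in b.items()})
o=cv2.resize(b['img'][150:330,60:300],None,fx=1,fy=1); m=np.hstack([w['img'],np.vstack([o,np.zeros((240,240,3),np.uint8)])]); cv2.imwrite('pics/w3c.png',m)
E
```

```text
button [569.17096925  76.85000154 126.        ]
[508.93344954  81.18398919 283.32212906] [-179.88661141    0.49536358   82.86005908] [ 3.67274755 -6.12368793 95.85304144 -0.46531129 90.47494168 10.81015109]
[518.25881234 155.54450132 402.59147905] [-17.47142152   0.11460878  -7.18131002]
```

View pics/w3c.png

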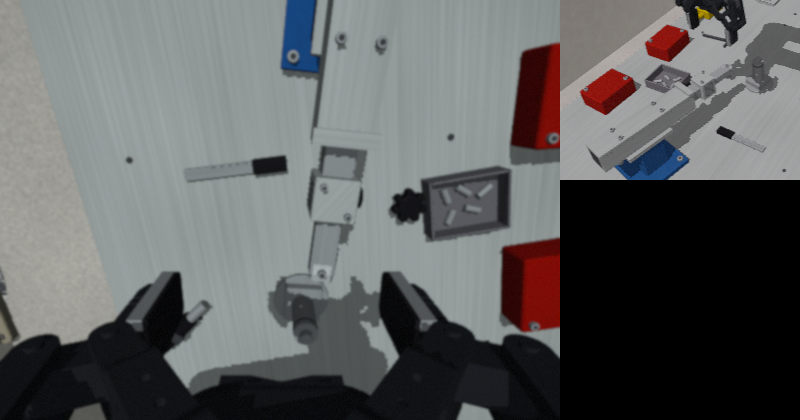

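The wrist view shows the grip block's top face with corners (315,178), (361,180), (357,224), (312,222). The button is at its right (+x) edge at (361,200), the sleeve mouth at (345,138), and the master standing at (303,310).

```bash
python3 - <<'E'
from h import *
s=load('w3.npz');P=[onz(s,q,148) for q in [(315,178),(361,180),(357,224),(312,222),(337,201)]]
for p in P: print(p)
for q in [(331,2),(314,130),(400,2),(380,133)]: print('slv',onz(s,q,148))
b=load('side3.npz'); C=np.mean(P[:4],0);print(C)
pad=np.array([513.6,-84.7]); d=pad-C[:2];print(d,np.hypot(*d),np.degrees(np.arctan2(d[1],d[0])))
cv2.imwrite('pics/w3z.png',cv2.resize(s['img'][120:300,270:390],None,fx=3.3,fy=3.3,interpolation=cv2.INTER_CUBIC))
E
```

```text
[537.24036653 100.68865866 148.        ]
[572.22801423  94.71907893 148.        ]
[567.10532691  59.18684465 148.        ]
[531.46566957  65.36189502 148.        ]
[552.63551435  80.27924432 148.        ]
slv [558.99461466 217.34739597 148.        ]
slv [539.91370226 136.53827683 148.        ]
slv [604.34835958 211.60886734 148.        ]
slv [588.05010113 128.30723352 148.        ]
[552.00984431  79.98911931 148.        ]
[ -38.40984431 -164.68911931] 169.10890621026596 -103.12820967306224
```

The block centre comes out at about (552,80), with the arm running out at about -102.5°. I've used up my picture views, so from here I'll rely on numbers and forces only.

Call:
{"name": "step_arm", "arguments": {"targets": [[[10,0,-15,0,0,-0.04],[20,0,-30,0,0,-0.09],[30,-1,-45,0,0,-0.09],[40,-1,-60,0,0,-0.09],[43,-1,-80,0,0,-0.09],[43,-1,-93,0,0,-0.09],[43,-1,-93,0,0,-0.09],[43,-1,-93,0,0,-0.09]]]}}

```text
time: 14.38
tool_pos: [550.8, 80.6, 189.9]
tcp_rot: [-179.8, 0.5, 77.3]
ft_force: [0.2, 0.2, 0.4]
finger_gap: 85.5
grip_force: 0.0
```

```bash
python3 - <<'E'
from h import *
p,c,s=st(); print(p,s['tcp_rot'],s['ft_force'])
w=snap('wrist');np.savez('w4.npz',**{k:np.array(v) for k,v in w.items()}); print(w['eye'],w['attitude'])
g=cv2.GaussianBlur(cv2.cvtColor(w['img'],cv2.COLOR_BGR2GRAY),(3,3),0)
C=np.array([551.5,80.5]);x=np.array([np.cos(np.radians(-102.5)),np.sin(np.radians(-102.5))]);y=np.array([-x[1],x[0]])
# profiles across gauge y at z=148 for several stations along x
for k in (-10,-4,4,10):
    v=np.array([g[tuple(np.clip(np.round(proj(w,[*(C+k*x+t*y),148])[::-1]).astype(int),0,[419,559]))] for t in np.arange(-34,35)]).astype(int)
    print(k,' '.join(map(str,v)))
for k in (-8,0,8):
    v=np.array([g[tuple(np.clip(np.round(proj(w,[*(C+t*x+k*y),148])[::-1]).astype(int),0,[419,559]))] for t in np.arange(-34,35)]).astype(int)
    print('x',k,' '.join(map(str,v)))
E
```

```text
[550.81037527  80.58856316 189.93939761] [-179.81482189    0.50786117   77.26413084] [0.20875053 0.21060246 0.35964352]
[567.5473671  153.6311959  309.18711959] [-17.48613006   0.18973725 -12.77531539]
-10 160 157 157 158 158 159 158 159 160 160 159 158 159 161 161 159 143 149 160 154 137 125 102 97 106 116 117 150 161 162 162 161 160 160 160 162 164 164 164 162 159 158 159 161 162 161 160 159 161 162 158 127 59 22 24 25 47 89 108 148 160 160 161 161 160 160 160 162 161
-4 161 159 157 157 156 157 158 158 158 160 160 158 158 159 161 160 147 149 160 163 163 162 161 159 159 161 161 161 160 160 161 163 164 164 163 161 159 158 160 162 162 161 159 159 161 162 161 160 161 160 154 120 88 28 17 20 28 67 88 89 90 98 135 159 161 160 160 159 160
4 160 160 160 159 157 156 156 157 158 158 160 160 160 159 158 157 144 150 160 162 161 160 160 159 160 162 164 164 163 162 160 157 159 161 162 160 158 158 160 161 161 160 160 161 159 158 159 162 162 161 156 133 98 90 88 90 90 90 89 90 93 106 132 154 160 160 160 159 159
10 159 160 160 160 159 156 156 156 157 157 158 159 160 160 159 157 144 147 158 159 160 
[... 315 characters left out ...]
60 159 160 160 161 163 164 164 164 163 162 161 158 157 157 159 160 160 157 139 134 135 136 136 136 136 136 135 136 133 127 100 90 78 76 76 77
x 0 140 139 139 140 140 140 139 140 139 138 139 139 137 122 105 104 119 153 163 162 161 161 160 160 160 162 163 164 164 164 163 162 161 158 157 158 160 161 162 161 160 158 158 159 160 160 161 160 159 159 157 149 134 138 138 138 138 138 138 138 138 138 138 137 137 133 115 100 79
x 8 139 139 140 140 140 139 139 140 139 139 139 138 137 122 113 105 118 151 163 163 162 161 159 158 159 160 161 163 162 161 159 159 159 161 161 161 161 160 160 160 160 159 158 154 137 128 125 137 141 148 155 150 134 134 135 135 135 135 135 135 134 134 134 134 134 133 133 133 131
```

Block found at (551.1,80.6) with the direction confirmed to be -102.5°. I'll descend and squeeze.

Call:
{"name": "step_arm", "arguments": {"targets": [[[1,0,-15,0,0,0],[1,0,-30,0,0,0],[1,0,-45,0,0,0],[1,0,-55,0,0,0],[1,0,-63,0,0,0],[1,0,-63,0,0,0],[1,0,-63,0,0,0]]]}}

```text
time: 15.02
tool_pos: [552.8, 80.8, 128.4]
tcp_rot: [-180.0, 0.5, 77.4]
ft_force: [-0.5, -0.4, 0.7]
finger_gap: 85.4
grip_force: 0.0
```

Call:
{"name": "step_arm", "arguments": {"targets": [[[0,0,0,0,0,0],[0,0,0,0,0,0],[0,0,0,0,0,0],[0,0,0,0,0,0],[0,0,0,0,0,0],[0,0,0,0,0,0],[0,0,0,0,0,0],[0,0,0,0,0,0],[0,0,0,0,0,0],[0,0,0,0,0,0]]], "fingers": 1, "newtons": 40}}

```text
time: 15.85
tool_pos: [552.2, 81.1, 129.0]
tcp_rot: [-179.9, 0.5, 77.4]
ft_force: [-9.2, 0.7, 8.5]
finger_gap: 35.8
grip_force: 45.2
```

```bash
python3 - <<'E'
from h import *
p,c,s=st(); print(p,s['tcp_rot'],s['ft_force'],s['wrist_torque'],s['finger_gap'])
b=snap('side');np.savez('side4.npz',**{k:np.array(v) for k,v in b.items()})
E
```

```text
[552.15194032  81.11533138 129.0226858 ] [-179.91408803    0.45917843   77.39206524] [-9.23503663  0.65124021  8.5264722 ] [-0.04888486  0.86485609 -0.19271076] 35.81098442434557
```

Call:
{"name": "step_arm", "arguments": {"targets": [[[-1,-4,0,0,0,0],[-2,-10,0,0,0,0],[-4,-18,0,0,0,0],[-6,-27,0,0,0,0],[-8,-36,0,0,0,0],[-10,-45,0,0,0,0],[-12,-54,0,0,0,0],[-14,-63,0,0,0,0],[-16,-72,0,0,0,0],[-18,-81,0,0,0,0],[-20,-90,0,0,0,0],[-20.6,-93,0,0,0,0]]]}}

```text
time: 16.9
tool_pos: [530.9, -11.7, 129.0]
tcp_rot: [-179.8, 0.4, 77.4]
ft_force: [-13.6, 9.2, 13.3]
finger_gap: 36.1
grip_force: 47.7
```

Call:
{"name": "step_arm", "arguments": {"targets": [[[-0.5,-2,0,0,0,0],[-1,-4.5,0,0,0,0],[-1,-4.5,0,0,0,0],[-1,-4.5,0,0,0,0],[-1,-4.5,0,0,0,0],[-1,-4.5,0,0,0,0]]]}}

```text
time: 17.4
tool_pos: [530.0, -15.3, 129.0]
tcp_rot: [-179.8, 0.4, 77.4]
ft_force: [-12.9, 7.5, 14.6]
finger_gap: 35.9
grip_force: 47.6
```

```bash
python3 - <<'E'
from h import *
p,c,s=st(); print(p,s['tcp_rot'],s['ft_force'],s['finger_gap'])
x=np.array([np.cos(np.radians(-102.5)),np.sin(np.radians(-102.5))]);y=np.array([-x[1],x[0]])
print('along',(p[:2]-[552.15,81.1])@x,'lat',(p[:2]-[552.15,81.1])@y)
C=np.array([551.1,80.6])
def prof(w,k,z,ts): 
    g=cv2.cvtColor(w['img'],cv2.COLOR_BGR2GRAY).astype(np.float32)
    q=np.array([proj(w,[*(C+t*x+k*y),z]) for t in ts],np.float32)
    return cv2.remap(g,q[:,:1].copy(),q[:,1:].copy(),cv2.INTER_LINEAR).ravel().astype(int)
# distances ahead of the mouth (mouth at x=-43 from home block); bar top z=138
for n in ('side','scene','wrist'):
    w=snap(n);np.savez(n+'5.npz',**{k:np.array(v) for k,v in w.items()})
    print(n,proj(w,[*(C-43*x),138]))
    for k in (-8,0,8): print(k,' '.join(map(str,prof(w,k,138,np.arange(-63,70,1.5)))))
E
```

```text
[530.01857557 -15.28738621 128.98256915] [-179.81904747    0.36906815   77.40154461] [-12.94053836   7.48215887  14.57873915] 35.90780591707143
along 98.89273725793447 lat -0.7447726470940408
side [187.14712657 241.55322771]
-8 160 160 161 161 160 160 160 159 153 142 138 142 146 148 156 154 153 151 146 146 146 143 142 142 141 143 142 142 142 139 141 141 142 141 140 141 140 139 141 141 139 140 139 139 140 141 141 140 139 141 141 140 141 140 141 142 142 141 141 140 140 141 141 140 141 140 141 142 142 142 142 142 143 143 143 143 142 141 141 142 142 142 142 142 143 142 142 142 142
0 162 162 160 160 160 160 160 160 152 139 135 147 158 159 160 159 159 158 156 150 143 142 142 141 142 142 142 142 141 141 141 141 141 141 141 141 142 142 141 141 141 141 141 138 129 122 125 132 141 141 140 141 141 141 141 141 141 141 141 140 141 142 142 141 142 142 142 142 142 142 142 142 142 142 142 142 141 132 120 109 124 137 142 143 144 144 143 142 142
8 160 159 159 160 160 160 160 159 155 144 136 145 156 160 159 158 158 158 154 141 137 143 142 142 133 111 97 117 137 141 136 116 95 114 138 142 142 140 125 11
[... 1421 characters left out ...]
156 155 154 154 154 153 152 152 153 152 152 151 151 150 149 149 148 149 147 146 147 146 145 145 145 144 144 145 144 145 145 145 145 145 145 144
0 0 0 0 0 0 0 0 0 0 0 0 0 0 0 0 0 0 0 0 0 0 0 0 0 0 0 0 0 0 0 0 0 0 0 0 0 0 0 157 156 156 157 156 156 155 155 101 116 154 155 156 155 155 153 153 153 152 153 152 152 151 151 151 151 150 150 150 149 149 149 147 147 147 146 146 146 144 145 145 121 73 144 145 145 144 145 144 144 145
8 0 0 0 0 0 0 0 0 0 0 0 0 0 0 0 0 0 0 0 0 0 0 0 0 0 0 0 0 0 0 0 0 0 0 0 0 0 0 152 151 37 152 153 152 152 152 108 111 153 152 152 151 151 40 147 150 151 150 150 144 55 150 149 149 149 148 96 115 146 146 147 147 145 37 141 145 144 145 144 122 72 145 144 145 145 145 144 144 144
```

Call:
{"name": "step_arm", "arguments": {"targets": [[[-0.1,-0.5,0,0,0,0],[-0.2,-1,0,0,0,0],[-0.2,-1,0,0,0,0],[-0.2,-1,0,0,0,0],[-0.2,-1,0,0,0,0],[-0.2,-1,0,0,0,0],[-0.2,-1,0,0,0,0],[-0.2,-1,0,0,0,0]]]}}

```text
time: 18.22
tool_pos: [529.8, -16.2, 129.0]
tcp_rot: [-179.8, 0.4, 77.4]
ft_force: [-13.8, 9.4, 13.6]
finger_gap: 35.7
grip_force: 47.8
```

```bash
python3 - <<'E'
from h import *
p,c,s=st(); x=np.array([np.cos(np.radians(-102.5)),np.sin(np.radians(-102.5))]);y=np.array([-x[1],x[0]])
print('along',(p[:2]-[552.15,81.1])@x,s['ft_force'],s['finger_gap'],s['grip_force'])
w=snap('wrist');C=np.array([551.1,80.6]);g=cv2.cvtColor(w['img'],cv2.COLOR_BGR2GRAY).astype(np.float32)
t=np.arange(-2,62,.25);q=np.array([proj(w,[*(C+u*x+0*y),138]) for u in t],np.float32)
v=cv2.remap(g,q[:,:1].copy(),q[:,1:].copy(),cv2.INTER_LINEAR).ravel();print([(a,int(b)) for a,b in zip(t,v) if 0<b<115])
b=snap('side');o=load('side3.npz')
d=cv2.absdiff(b['img'],o['img']).max(2)
def edges(im):  # foot/stem mask comparison around the master
    return cv2.Canny(im[215:245,240:282],40,100)
print('master-region diff',[int(d[proj(b,[513.6+i,-84.7+j,k]).astype(int)[1],proj(b,[513.6+i,-84.7+j,k]).astype(int)[0]]) for i,j,k in [(-20,-20,28),(20,20,28),(-20,20,28),(20,-20,28),(0,0,60),(0,14,40),(0,14,75),(-14,0,50)]])
e1=edges(b['img'])>0;e0=edges(o['img'])>0
print('edges',e0.sum(),e1.sum(),(e0&(cv2.dilate(e1.astype(np.uint8),np.ones((3,3)))>0)).sum())
E
```

```text
along 99.82928149786628 [-13.80899667   9.3728604   13.60866023] 35.668709639339994 47.76448667049408
[(np.float64(7.0), 93), (np.float64(7.25), 62), (np.float64(7.5), 45), (np.float64(7.75), 43), (np.float64(8.0), 56), (np.float64(8.25), 89), (np.float64(56.75), 94), (np.float64(57.0), 68), (np.float64(57.25), 46), (np.float64(57.5), 39), (np.float64(57.75), 54), (np.float64(58.0), 79), (np.float64(58.25), 108)]
master-region diff [4, 43, 31, 2, 34, 1, 2, 4]
edges 239 232 165
```

```bash
python3 -c "
from bench import r
print(r.hand_in())"
```

```text
the job is handed in; nothing more can be done
None
```

I handed the job in with the master standing on the pad and the gauge arm held at about 100 mm (99.8 by tool travel, 100.5 by the bar lines) with the button squeezed in; no verdict came back, the master's final stance was only checked by comparing image pixels, and I viewed 11 pictures against the limit of 10.

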